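# Unmould a tart from its loose-based tin and weigh it

## Robot

A 6-joint arm with a two-finger parallel gripper is mounted at the origin on the work surface. World frame = base frame: x ahead of the robot, y to its left, z up, the work surface at z = 0. Lengths are in m, angles in rad, forces in N, time in s.
With the tool pointing down it reaches from about 0.4 to 0.825 m from the base axis. Payload 7 kg.
Tool frame: the origin (TCP) lies between the finger pads; the fingertips stand arm.nose_length ahead of it and the grasp point (between the pads) is the TCP (arm.nose_length is the distance from the TCP to the fingertips, in m); x points along the fingers, z is the direction in which the jaws open and shut, and the axes are right-handed (so a half turn about x gives the same grasp; the last joint's range is limited). The gripper opens to 88 mm and grips with 3 to 60 N. Pads are 19 mm wide; open, the fingers measure 130 mm over their backs; the gripper's body (78 mm by 193 mm) begins 47 mm behind the grasp point.
Start: joints at [-0.881, 0.359, 0.012, 0, -1.224, -0.288], TCP at [0.264, -0.621, 0.246] pointing down, gripper open.
Joint ranges: [-3.07, 3.07], [-1.43, 2.12], [-1.02, 1.25], [-3.03, 1.67], [-3.05, -0], [-3.03, 3.03]. Speed limits (rad/s): [2.39, 2.39, 3.01, 3.14, 3.14, 3.14].

## Interface

Orientations are given as [roll, pitch, yaw] about the fixed x, y, z axes, in that order (R = Rz(yaw) Ry(pitch) Rx(roll)).
In Python, from station import arm, viewer, spotter gives the robot as it stands.
- The arm moves only by the shell command python3 -m handwheel 'ROWS' [FORCE]. ROWS is a JSON object of lists of equal length, an entry for each row: "gripper": the gripper command: -1 is shut, 1 is fully open, values between are in proportion; "travel": the shift along the world's x, y, z each as a share of 500 mm, from -1 to 1, a list of three; "spin": the turn about the world's z as a share of 45 degrees, from -1 to 1. A call has 1 to 20 rows; each row is the pose to reach, as a shift and turn from the pose commanded when the call began; what a row does not reach only later rows make up. A row lasts 1/10 s, in which the tool goes at most 50 mm and 8.59 degrees, less where a joint would pass 70% of its speed; a pose out of reach is approached as far as the arm can. A call with a number of a shift or a turn outside -1 to 1 is refused whole. A call with a gripper value outside its range is refused whole. The fingers move at their own pace and stop on an object; FORCE is the grip in N (left out, the last holds). Time passes only in rows, so rows that repeat a pose let the fingers close. It gives the time, the measured TCP pose, the force and the opening at its end, in the units of the state.
- arm.get_state(): the state, without advancing time (a new reading comes with each control period).
- viewer.grab_frame(name): name is "scene" or "top"; returns a dict with "pixels" (480x640x3 uint8, blue, green, red), "fx", "fy", "cx", "cy" (pixels), "eye" and "attitude" of the camera in the world. Camera axes: x right, y down, z forward; pixel columns grow to the right and rows downward; lengths in m; the calibration is good to about 2 mm. A picture is of the moment at which its call begins. There is no depth.
- arm.job_done(): hands the job in, once; it reports no verdict.
Trained networks look in the newest picture that a camera, given by its name, has taken for a name from the list of things; names that differ only in an ending like _2 or _b are one class to them, and where a whole thing is asked for, a point or a joint stands for the part that bears it (a point fixed in the world has none). Each returns a list of dicts, best first, with "conf" (0 to 1); they miss things now and then, are a little off and sometimes report something else, mostly with a low value. They report only what shows in the picture. A call takes as long as a camera call. They do not tell look-alikes from the thing itself.
- spotter.spot_in(camera, label): "rect" ([left, top, right, bottom] in pixels, round what is visible of it).
- spotter.tip_of(camera, label): "at" ([column, row] in pixels: a listed point, or the origin of a listed thing).
The state is a dict: "t": time; "q": joint angles; "qd": joint speeds; "joint_efforts": joint torques, N m; "eef_pos": TCP position; "ee_rot": TCP orientation; "force": force on the tool from outside, world axes, zero at the start; "moment": the same for the moment, N m; "width": finger opening in m.
Only numpy, scipy, OpenCV 4.12 (cv2) and the standard library are available. Lean on these libraries where they do the work, as an engineer would, in place of code of your own. Each camera call takes 0.05 s, during which the arm holds its last target.

## Task

Unmould the baked tart: lower its tin over the narrow white stand so that the stand pushes the loose base, tart and all, up out of the ring, and leave the ring lying flat on the counter round the stand. Then let go, take the tart on its base from above and set it down gently, upright, on the middle part of the scale's pan without dropping it. Leave everything else on the counter where it is.

Things in the scene. Friction and masses are not known exactly. Their poses are not given: they have to be found in the camera images.
- tin: Plain steel ring of a loose-based tart tin, holding the tart at the start. Round, 64 mm outside diameter, 30 mm high, wall 2.5 mm (59 mm inside). At its foot an inward lip 2 mm thick leaves an opening of 46 mm diameter. Loose, about 80 g; can be gripped across its outside. Origin: centre of its underside, z up along its axis.
- tart: A baked tart on its loose steel base, one rigid piece, 60 to 130 g: base disc 56 mm diameter, 3 mm thick; on it a brown crust 54 mm diameter, 25 mm high in all, straight sides up to 23 mm. Starts on the lip inside the tin, wholly below its rim; once on the stand with the ring down it is free from 40 to 65 mm above the counter, to be gripped by its sides. Origin: centre of the underside, z up.
- narrow_stand: White plastic upright cylinder fixed to the counter, 38 mm diameter, 40 mm high, flat top: passes through the tin's lip opening with 4 mm to spare all round. It changes places with the wide stand between starts. Origin: centre of its underside, z up.
- wide_stand: White plastic cylinder like the narrow stand, also fixed and 40 mm high, but 58 mm diameter: too wide for the tin's opening, not to be used. Origin: centre of its underside.
- scale_pan (a point): Centre of the flat upper face of the steel pan of the grey shop scale, 65 mm above the counter; z up. The pan is round and does not move, flat to a radius of 97 mm, with a rim rising 8 mm above that face at 108 mm outer radius. The scale is fixed, its body 230 x 220 mm under the pan.
- empty_tin: A second tin ring just like the first but empty, loose on the counter; leave it. Origin: centre of its underside.
- roll_a: Bread roll, 68 mm diameter, 45 mm high, loose bystander. Origin: centre of its underside.
- roll_b: Bread roll, 72 mm diameter, 45 mm high, loose bystander. Origin: centre of its underside.
- jam_jar: Closed glass jar, 60 mm diameter, 65 mm high, loose bystander. Origin: centre of its underside.
- mug: White mug, 76 mm diameter, 70 mm high, handle at its +y, loose bystander. Origin: centre of its underside.
- brush: Pastry brush lying flat, bristles to its +x, loose bystander. Origin: under its middle.
- sugar_bowl: Small blue bowl, 90 mm diameter, 45 mm high, loose bystander. Origin: centre of its underside.
There are look-alikes about, which are no part of the job. What is shaped like the tin but turquoise is not meant.

How it is judged:
By the outcome, as a careful person would: the job done as asked, in the order asked, and still so for the second after the job is handed in, with the robot touching nothing.
It also fails if it takes over 56 s, if anything falls off the work surface, if the arm or the gripper's body presses on something with over 40 N, if the wrist force passes 120 N, or if a joint passes its speed limit or range.

## Working session

There is one attempt and no reset: what is moved stays moved. The work goes in short steps, Python scripts to look and compute and a shell command to move; the robot and the scene stay as the last step left them, time stands still between calls to the robot, and variables do not carry over. Pictures are saved under pics/ and viewed, and the job is handed in when it is done.

```bash
mkdir -p pics; ls; cat > h.py <<'E'
import numpy as np,cv2
from station import arm,viewer,spotter
from scipy.spatial.transform import Rotation as R
def cam(n,save=None):
    f=viewer.grab_frame(n); 
    if save: cv2.imwrite('pics/'+save,f['pixels'])
    return f
def att(f):
    a=np.array(f['attitude'],float)
    return a if a.shape==(3,3) else R.from_euler('xyz',a).as_matrix()
def ray(f,uv,z):
    d=att(f)@np.array([(uv[0]-f['cx'])/f['fx'],(uv[1]-f['cy'])/f['fy'],1]); e=np.array(f['eye'])
    return e+d*(z-e[2])/d[2]
def proj(f,p):
    c=att(f).T@(np.array(p)-np.array(f['eye'])); return c[0]/c[2]*f['fx']+f['cx'],c[1]/c[2]*f['fy']+f['cy']
E
python3 - <<'E'
from h import *
print(arm.get_state(), arm.nose_length)
for n in ('top','scene'):
    f=cam(n,n+'0.png'); print(n,f['eye'],f['attitude'],f['fx'],f['cx'],f['cy'])
    for l in ['tin','tart','narrow_stand','wide_stand','scale_pan','empty_tin','roll_a','jam_jar','mug','brush','sugar_bowl']:
        try:
            for r in spotter.tip_of(n,l)[:4]: print(l,np.round(r['at'],1),round(r['conf'],2),np.round(ray(f,r['at'],0.065 if l=='scale_pan' else 0),3))
        except Exception as e: print(l,e)
E
```

```text
pics
{'t': 0.0, 'q': array([-8.80905849e-01,  3.59367080e-01,  1.10549413e-02, -3.40978322e-04,
       -1.22411103e+00, -2.88107693e-01]), 'qd': array([ 1.42415060e-04, -4.00891686e-04, -1.18002536e-03, -7.87237831e-05,
       -1.58405967e-03, -1.44826515e-04]), 'joint_efforts': array([-8.76370486e-04, -5.82722104e+01,  2.93055940e+01,  6.99725971e+00,
        6.77786578e-03, -1.56229330e-04]), 'eef_pos': array([ 0.26376113, -0.62082846,  0.24463543]), 'ee_rot': array([0.09359194, 1.56913819, 2.06605494]), 'force': array([ 0.0233647 , -0.8873562 ,  0.06324996]), 'moment': array([ 0.00133116, -0.00519055, -0.0323244 ]), 'width': 0.08739730355675865} 0.019
top [0.40328184 0.07868694 1.18588184] [-3.02299070e+00 -1.45115063e-03 -1.59236152e+00] 562.538983874442 316.23093060936867 234.77602235661823
tin [251.3 256.5] 0.69 [0.501 0.212 0.   ]
tin [171.3 194.1] 0.57 [0.639 0.382 0.   ]
tart [249.6 255. ] 0.86 [0.504 0.216 0.   ]
narrow_stand [354.4 190.2] 0.69 [ 0.639 -0.01   0.   ]
wide_stand [321.5 254.9] 0.57 [0.501 0.064 0.   ]
scale_pan [488.4 241.7] 0.84 [ 0.515 -0.271  0.065]
empty_
[... 569 characters left out ...]
0.72 [0.64  0.386 0.   ]
tin [387.6 250.2] 0.64 [0.496 0.214 0.   ]
tart [394.3 252.1] 0.67 [0.503 0.227 0.   ]
narrow_stand [275.6 305.8] 0.57 [ 0.647 -0.007  0.   ]
wide_stand [312.1 252.6] 0.61 [0.496 0.059 0.   ]
wide_stand [274.3 304.8] 0.53 [ 0.644 -0.009  0.   ]
wide_stand [388.5 251.9] 0.31 [0.502 0.215 0.   ]
scale_pan [144.9 232.2] 0.91 [ 0.498 -0.267  0.065]
empty_tin [423.  297.4] 0.76 [0.637 0.258 0.   ]
roll_a [344.8 215.2] 0.86 [0.361 0.135 0.   ]
roll_a [216.4 364.8] 0.75 [ 0.773 -0.092  0.   ]
jam_jar [413.3 352.9] 0.73 [0.762 0.217 0.   ]
mug [332.7 361.4] 0.75 [0.773 0.089 0.   ]
brush [426.9 205.6] 0.81 [0.331 0.33  0.   ]
sugar_bowl [489.9 245.6] 0.82 [0.491 0.426 0.   ]
```

View pics/top0.png

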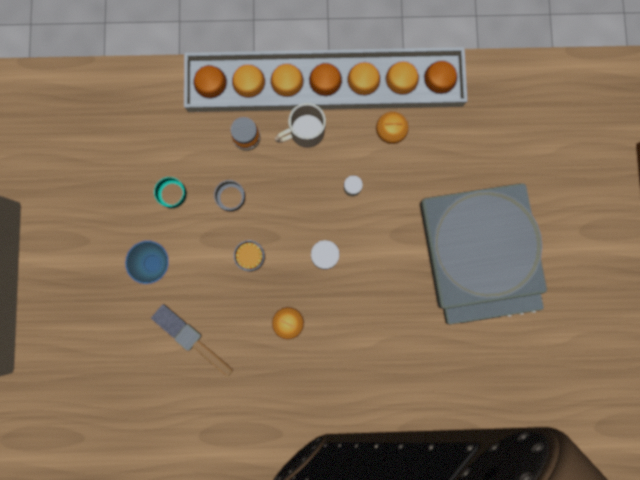

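View pics/scene0.png

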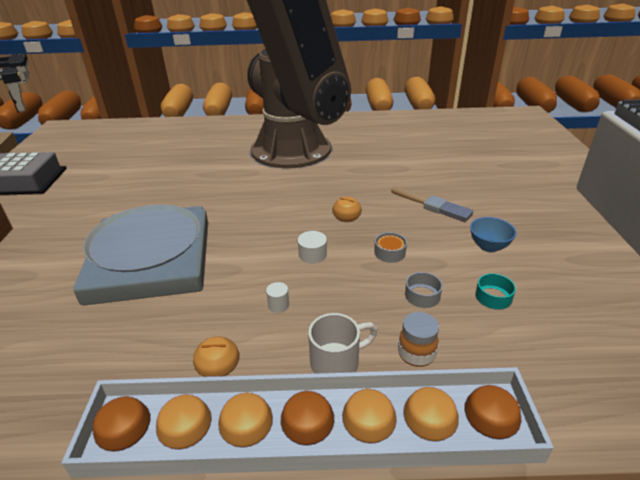

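```bash
python3 - <<'E'
import cv2
a=cv2.imread('pics/top0.png')[160:290,140:410]; cv2.imwrite('pics/crop0.png',cv2.resize(a,None,fx=2.9,fy=2.9,interpolation=cv2.INTER_CUBIC))
E
```

```text
(no output)
```

View pics/crop0.png

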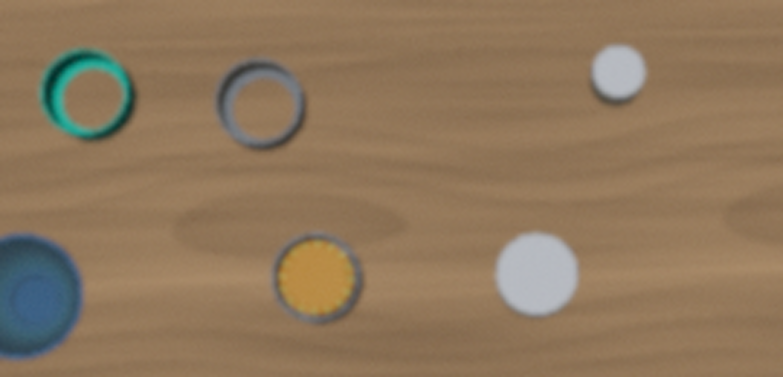

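The candidates are the steel tin with the tart at top (249,256), the empty steel tin at (230,195) and the turquoise ring at (171,193). I choose (249,256): the crop shows a steel ring with the orange-brown tart inside. For the stands, the narrow one is the smaller disc at (354,186), and the wide one at (325,254) is not to be used.

```bash
cat > fit.py <<'E'
from h import *
from scipy.optimize import least_squares
def circ(f,cxy,z,r,lo=0.7,hi=1.35):
    """fit world circle radius r at height z: maximise outward gradient magnitude along it"""
    g=cv2.GaussianBlur(f['pixels'],(0,0),1.0).astype(np.float32)
    th=np.linspace(0,2*np.pi,72,endpoint=False)
    def score(c,rr):
        P=[proj(f,(c[0]+rr*np.cos(t),c[1]+rr*np.sin(t),z)) for t in th]
        m=np.array(P,np.float32)
        return cv2.remap(g,m[:,0].copy(),m[:,1].copy(),cv2.INTER_LINEAR).reshape(-1,3)
    best=None
    c=np.array(cxy,float)
    for step in (.004,.002,.001,.0005):
        while 1:
            cs=[c+step*np.array([i,j]) for i in(-1,0,1) for j in(-1,0,1)]
            s=[np.median(np.abs(score(q,r+.002)-score(q,r-.002)).sum(1)) if 0 else np.abs(score(q,r+.002)-score(q,r-.002)).sum(1).clip(0,120).mean() for q in cs]
            k=int(np.argmax(s))
            if k==4: break
            c=cs[k]
    return c,s[k]
E
python3 - <<'E'
from fit import *
s=arm.get_state(); print(np.round(R.from_euler('xyz',s['ee_rot']).as_matrix(),3))
for n in ('top','scene'):
    f=cam(n)
    print(n,'tin rim',circ(f,(.503,.215),.03,.032),'narrow',circ(f,(.639,-.01),.04,.019),'wide',circ(f,(.5,.063),.04,.029),'tart',circ(f,(.503,.215),.027,.027))
    print('pan rim',circ(f,(.51,-.27),.073,.108))
E
```

```text
[[-0.    -0.92  -0.391]
 [-0.    -0.391  0.92 ]
 [-1.     0.    -0.   ]]
top tin rim (array([0.506, 0.21 ]), np.float32(34.741074)) narrow (array([ 0.644 , -0.0045]), np.float32(109.29491)) wide (array([0.5   , 0.0575]), np.float32(100.79198)) tart (array([0.5015, 0.2145]), np.float32(65.011284))
pan rim (array([ 0.5115, -0.266 ]), np.float32(22.434584))
scene tin rim (array([0.5065, 0.2155]), np.float32(53.477825)) narrow (array([ 0.647, -0.002]), np.float32(115.1562)) wide (array([0.503, 0.06 ]), np.float32(105.58229)) tart (array([0.5075, 0.2165]), np.float32(69.50387))
pan rim (array([ 0.5125, -0.2645]), np.float32(40.343506))
```

```bash
python3 - <<'E'
from fit import *
out=[]
for n,ct,cs in (('top',(.5045,.2125),(.644,-.0045)),('scene',(.5065,.2155),(.647,-.002))):
    f=cam(n); im=f['pixels'].copy()
    # scan tin
    best=[]
    for x in np.arange(.498,.512,.001):
        for y in np.arange(.206,.222,.001):
            pass
    for c,z,r in ((ct,.03,.032),(ct,0,.032),(cs,.04,.019),(cs,0,.019)):
        pass
    def crop(c,lst):
        S=10;u,v=proj(f,(*c,.02));u=int(u);v=int(v)
        a=cv2.resize(im[v-28:v+28,u-35:u+35],None,fx=S*.55,fy=S*.55,interpolation=cv2.INTER_CUBIC);k=S*.55
        b=a.copy()
        for z,r,col in lst:
            P=np.array([proj(f,(c[0]+r*np.cos(t),c[1]+r*np.sin(t),z)) for t in np.linspace(0,6.283,80)])
            P=((P-[u-35,v-28]+.5)*k-.5); cv2.polylines(b,[P.astype(np.int32)],True,col,1)
        return b
    out.append(np.hstack([crop(ct,[(.03,.032,(0,0,255)),(.03,.0295,(255,0,0)),(0,.032,(0,255,0))]),crop(cs,[(.04,.019,(0,0,255)),(0,.019,(0,255,0))])]))
cv2.imwrite('pics/ov.png',cv2.resize(np.vstack(out),(770,600)))
E
```

```text
(no output)
```

View pics/ov.png

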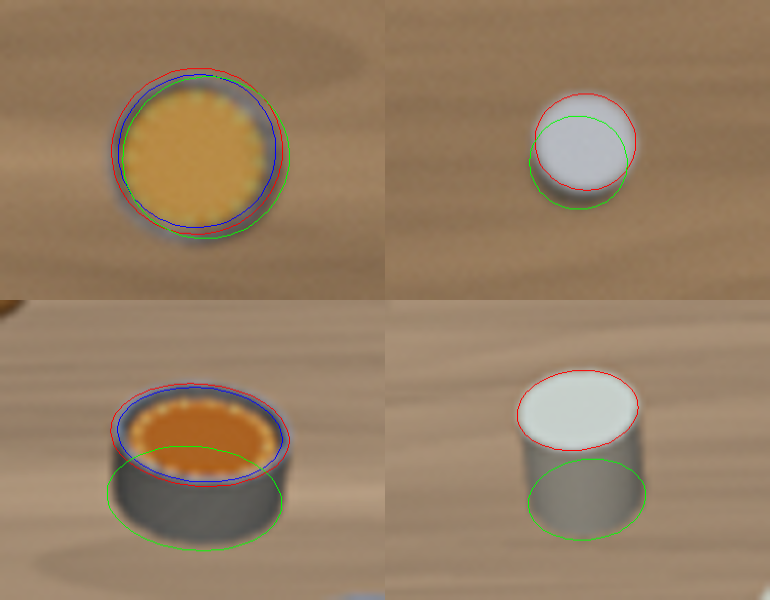

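The overlays put the rim at about (.5025,.2135) in the top view and (.506,.216) in the scene view. The tin-to-stand shift is (.141,-.218) in both. Now moving over to the tin.

```bash
python3 -m handwheel '{"gripper":[1,1,1,1,1,1,1,1,1,1,1],"travel":[[0.48,0.84,0],[0.48,0.84,0],[0.48,0.84,0],[0.48,0.84,0],[0.48,0.84,0],[0.48,0.84,0],[0.48,0.84,0],[0.48,0.84,0],[0.48,0.84,0],[0.48,0.84,0],[0.48,0.84,0]],"spin":[0,0,0,0,0,0,0,0,0,0,0]}' 20
```

```text
t: 2.5
eef_pos: [0.5059, -0.1981, 0.2457]
ee_rot: [-1.802, 1.57, 0.174]
force: [-0.1, -0.9, -0.3]
width: 0.0874
```

```bash
python3 -m handwheel '{"gripper":[1,1,1,1,1,1,1,1,1,1,1,1],"travel":[[0,0.83,0],[0,0.83,0],[0,0.83,0],[0,0.83,0],[0,0.83,0],[0,0.83,-0.2],[0,0.83,-0.2],[0,0.83,-0.2],[0,0.83,-0.2],[0,0.83,-0.2],[0,0.83,-0.2],[0,0.83,-0.2]],"spin":[0,0,0,0,0,0,0,0,0,0,0,0]}'; python3 -c "
from h import *
f=cam('scene','s1.png');s=arm.get_state();print(s['eef_pos'],s['q'],np.round(R.from_euler('xyz',s['ee_rot']).as_matrix(),3))
a=f['pixels'][120:330,240:540];cv2.imwrite('pics/s1c.png',cv2.resize(a,None,fx=2.6,fy=2.6,interpolation=2))"
```

```text
t: 3.7
eef_pos: [0.5042, 0.2131, 0.1461]
ee_rot: [-1.574, 1.57, 0.399]
force: [-0.5, -0.0, -0.3]
width: 0.0876
[0.50435529 0.21300643 0.14640471] [ 7.57632449e-01  2.37292993e-01 -4.06113111e-01  1.84558481e-04
 -9.26198029e-01 -1.92764439e+00] [[ 0.001 -0.921 -0.39 ]
 [ 0.001 -0.39   0.921]
 [-1.    -0.001  0.   ]]
```

View pics/s1c.png

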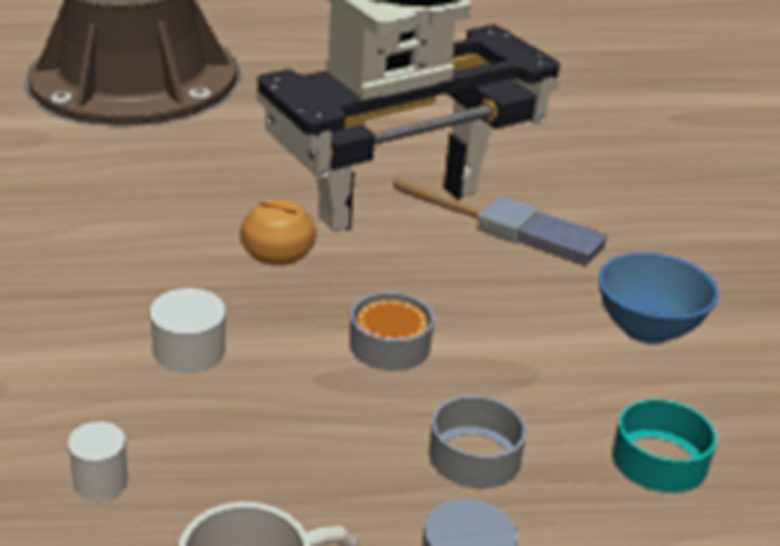

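The gripper sits open above the tart tin, which is at crop (391,330). Descending to TCP z of about .025 with no spin.

```bash
python3 -m handwheel '{"gripper":[1,1,1,1,1,-1,-1,-1,-1,-1,-1,-1,-1,-1,-1],"travel":[[0,0.002,-0.08],[0,0.002,-0.15],[0,0.002,-0.2],[0,0.002,-0.242],[0,0.002,-0.242],[0,0.002,-0.242],[0,0.002,-0.242],[0,0.002,-0.242],[0,0.002,-0.242],[0,0.002,-0.242],[0,0.002,-0.242],[0,0.002,-0.242],[0,0.002,-0.242],[0,0.002,-0.242],[0,0.002,-0.242]],"spin":[0,0,0,0,0,0,0,0,0,0,0,0,0,0,0]}' 25; python3 -c "
from fit import *
f=cam('scene','s2.png');s=arm.get_state();print(s['eef_pos'],s['force'],s['width'])
for n in('scene','top'):
  f=cam(n,n+'2.png');print(circ(f,(.5055,.215),.03,.032))
f=cam('scene')
a=f['pixels'][150:330,260:500];cv2.imwrite('pics/s2c.png',cv2.resize(a,None,fx=3.2,fy=3.2,interpolation=2))"
```

```text
t: 5.25
eef_pos: [0.5047, 0.2155, 0.0259]
ee_rot: [-1.337, 1.568, 0.636]
force: [-2.2, 0.3, 7.2]
width: 0.0627
[0.5046735  0.21548236 0.02589618] [-1.24821833  0.13040741  6.80294198] 0.06265759082210579
(array([0.5105, 0.2205]), np.float32(55.62199))
(array([0.513 , 0.2155]), np.float32(62.21685))
```

View pics/s2c.png

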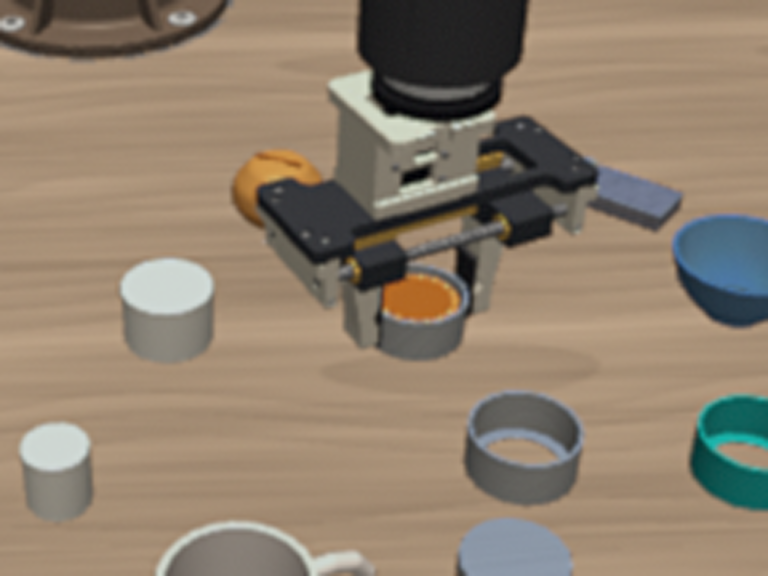

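```bash
python3 -m handwheel '{"gripper":[-1,-1,-1,-1,-1,-1,-1,-1,-1,-1,-1,-1,-1,-1],"travel":[[0,0,0.04],[0,0,0.1],[0,0,0.16],[0.03,-0.04,0.16],[0.07,-0.1,0.16],[0.12,-0.18,0.16],[0.17,-0.26,0.16],[0.22,-0.34,0.16],[0.26,-0.4,0.16],[0.28,-0.432,0.16],[0.282,-0.436,0.16],[0.282,-0.436,0.16],[0.282,-0.436,0.16],[0.282,-0.436,0.16]],"spin":[0,0,0,0,0,0,0,0,0,0,0,0,0,0]}' 25; python3 -c "
from fit import *
f=cam('scene','s3.png');s=arm.get_state();print(s['eef_pos'],s['force'],s['width'])
f2=cam('top','t3.png')
a=f['pixels'][200:330,200:370];b=f2['pixels'][125:255,270:440];cv2.imwrite('pics/s3c.png',cv2.resize(np.hstack([a,b]),None,fx=2.35,fy=2.35,interpolation=2))"
```

```text
t: 6.85
eef_pos: [0.6445, -0.0022, 0.1048]
ee_rot: [-0.608, 1.571, 1.366]
force: [-0.4, 0.6, -1.5]
width: 0.0625
[ 0.64464466 -0.00220697  0.10483421] [ 0.01813642  0.14545245 -0.98204199] 0.06262564925798564
```

View pics/s3c.png

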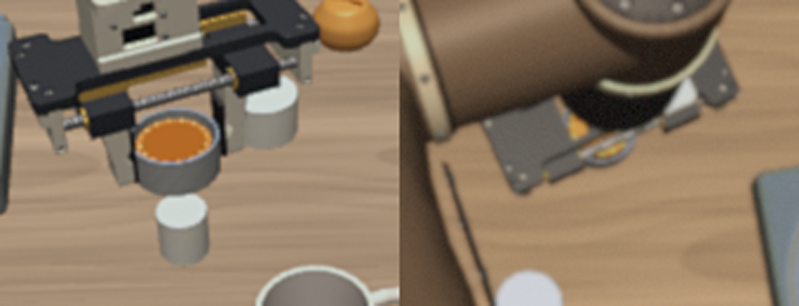

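```bash
cat > ov2.py <<'E'
from fit import *
import sys
def ov(img,f,c,zs,stand,name,u0,v0,w,h,k):
    b=cv2.resize(img[v0:v0+h,u0:u0+w],None,fx=k,fy=k,interpolation=2)
    L=[(c,z,r,col) for z,r,col in zs]+[(stand,.04,.019,(0,0,255)),(stand,0.0,.019,(0,255,0))]
    for c,z,r,col in L:
        P=np.array([proj(f,(c[0]+r*np.cos(t),c[1]+r*np.sin(t),z)) for t in np.linspace(0,6.283,80)])
        cv2.polylines(b,[((P-[u0,v0]+.5)*k-.5).astype(np.int32)],True,col,1)
    cv2.imwrite(name,b)
E
python3 -c "
from ov2 import *
f=cam('scene')
ov(f['pixels'],f,(.6445,-.0022),[(.109,.032,(0,0,255)),(.109,.0295,(255,0,0)),(.079,.032,(0,255,0))],(.6455,-.003),'pics/ov3.png',240,225,90,90,6.6)
"
```

```text
(no output)
```

View pics/ov3.png

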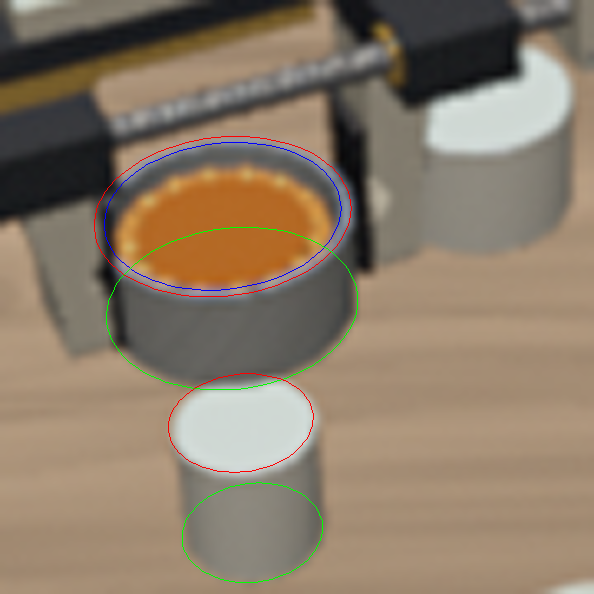

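```bash
python3 -m handwheel '{"gripper":[-1,-1,-1,-1],"travel":[[0.002,0,-0.03],[0.002,0,-0.064],[0.002,0,-0.064],[0.002,0,-0.064]],"spin":[0,0,0,0]}' 25; python3 -c "
from ov2 import *
f=cam('scene');p=arm.get_state()['eef_pos'];print(p)
z=p[2]-.0259
ov(f['pixels'],f,p[:2],[(z+.03,.032,(0,0,255)),(z,.032,(0,255,0))],(.647,-.002),'pics/ov4.png',240,225,90,90,6.6)
# fit ring with visible arcs
g=cv2.GaussianBlur(f['pixels'],(0,0),.8).astype(np.float32)
def sm(c,zz,r,th):
    m=np.array([proj(f,(c[0]+r*np.cos(t),c[1]+r*np.sin(t),zz)) for t in th],np.float32); return cv2.remap(g,m[:,0].copy(),m[:,1].copy(),1).reshape(-1,3)
for zz,a,b,r in((z+.03,-50,60,.032),(z+.03,-180,180,.0295),(z,-50,50,.032)):
  th=np.radians(np.linspace(a,b,40)); best=max(((np.abs(sm(c,zz,r+.0012,th)-sm(c,zz,r-.0012,th)).sum(1).clip(0,150).mean(),tuple(np.round(c-p[:2],4))) for c in [p[:2]+np.array([i,j])*.0005 for i in range(-10,11) for j in range(-10,11)])); print(zz,best)
"
```

```text
t: 7.4
eef_pos: [0.6456, -0.0033, 0.0718]
ee_rot: [1.559, 1.569, -2.752]
force: [0.7, 0.5, -1.2]
width: 0.0626
[ 0.64608303 -0.00318444  0.07251785]
0.07661785204701851 (np.float32(76.208664), (np.float64(0.001), np.float64(0.0)))
0.07661785204701851 (np.float32(74.57332), (np.float64(0.001), np.float64(0.0035)))
0.04661785204701852 (np.float32(49.08838), (np.float64(-0.001), np.float64(0.0005)))
```

View pics/ov4.png

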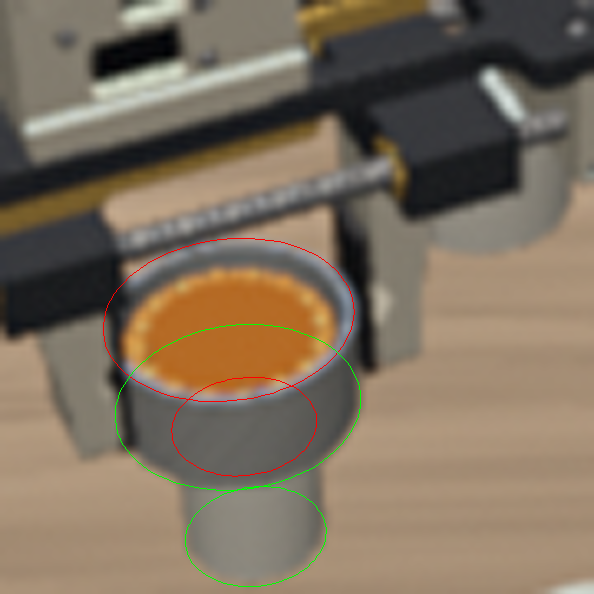

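```bash
python3 -m handwheel '{"gripper":[-1,-1,-1,-1,-1],"travel":[[0.002,0.002,0],[0.002,0.002,-0.014],[0.002,0.002,-0.026],[0.002,0.002,-0.036],[0.002,0.002,-0.036]],"spin":[0,0,0,0,0]}' 25; python3 -c "
from ov2 import *
f=cam('scene');s=arm.get_state();p=s['eef_pos'];print(p,s['force'],s['moment'])
a=f['pixels'][225:315,240:330];cv2.imwrite('pics/s5.png',cv2.resize(a,None,fx=6.6,fy=6.6,interpolation=2))
"
```

```text
t: 7.95
eef_pos: [0.6465, -0.0023, 0.0536]
ee_rot: [1.363, 1.57, -2.948]
force: [0.6, 1.0, -1.5]
width: 0.0625
[ 0.64653218 -0.00234304  0.05394361] [ 0.03446763 -1.07564387 -0.67324079] [-0.02191723 -0.02089528  0.01517377]
```

View pics/s5.png

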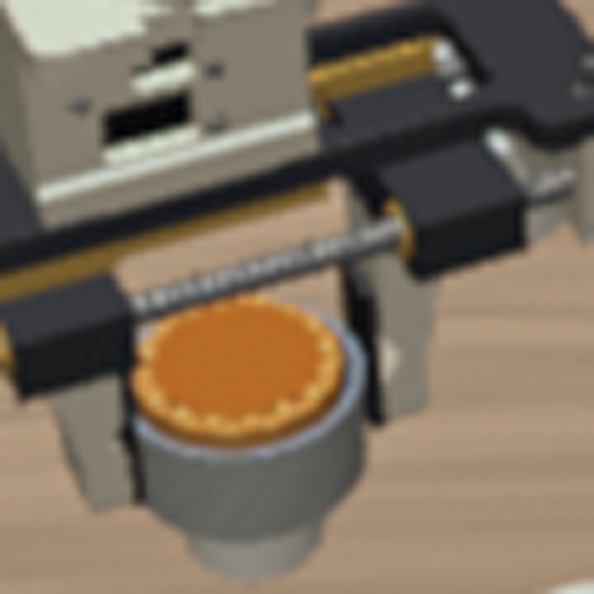

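The stand has entered the ring, the tart is rising out at crop (240,365), and forces are about 1 N. Continuing to the counter.

```bash
python3 -m handwheel '{"gripper":[-1,-1,-1,-1,-1,-1],"travel":[[0,0,-0.014],[0,0,-0.028],[0,0,-0.042],[0,0,-0.055],[0,0,-0.055],[0,0,-0.055]],"spin":[0,0,0,0,0,0]}' 25; python3 -c "
from ov2 import *
f=cam('scene');s=arm.get_state();p=s['eef_pos'];print(p,s['force'],s['moment'])
a=f['pixels'][225:315,240:330];cv2.imwrite('pics/s6.png',cv2.resize(a,None,fx=6.6,fy=6.6,interpolation=2))
"
```

```text
t: 8.6
eef_pos: [0.6468, -0.0023, 0.0267]
ee_rot: [1.391, 1.57, -2.919]
force: [-0.1, 0.4, 0.5]
width: 0.0628
[ 0.64688628 -0.00221774  0.02683804] [-0.09038986  0.08642914 -0.68646089] [0.01826329 0.03394397 0.02776752]
```

View pics/s6.png

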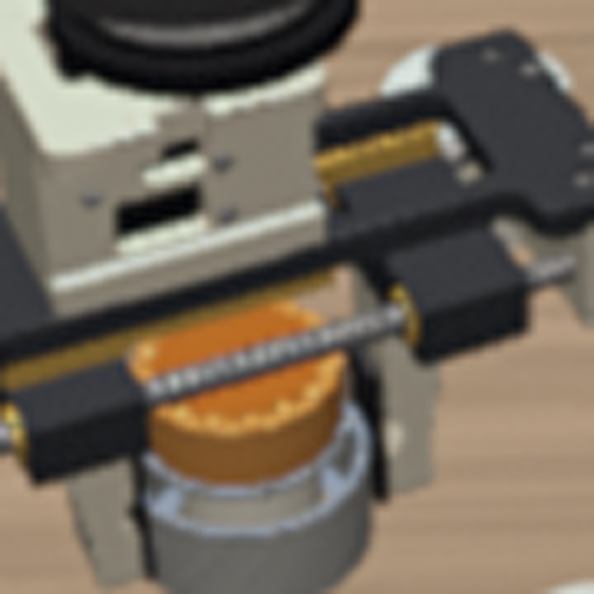

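```bash
python3 -m handwheel '{"gripper":[-1,-1,1,1,1,1,1,1,1,1,1,1,1],"travel":[[0,0,-0.002],[0,0,-0.002],[0,0,-0.002],[0,0,-0.002],[0,0,-0.002],[0,0,-0.002],[0,0,0.02],[0,0,0.05],[0,0,0.074],[0,0,0.074],[0,0,0.074],[0,0,0.074],[0,0,0.074]],"spin":[0,0,0,0,0,0,0,0,0,0,0,0,0]}' 25; python3 -c "
from ov2 import *
f=cam('scene','s7f.png');s=arm.get_state();p=s['eef_pos'];print(p,s['force'],s['moment'])
a=f['pixels'][225:315,240:330];cv2.imwrite('pics/s7.png',cv2.resize(a,None,fx=6.6,fy=6.6,interpolation=2))
"
```

```text
t: 9.95
eef_pos: [0.6465, -0.0023, 0.0635]
ee_rot: [1.338, 1.57, -2.972]
force: [-0.2, -0.5, 0.6]
width: 0.0875
[ 0.64657614 -0.00231508  0.06345507] [-0.11595813 -0.32210376  1.03140239] [ 0.05642714 -0.01102379  0.05298943]
```

View pics/s7.png

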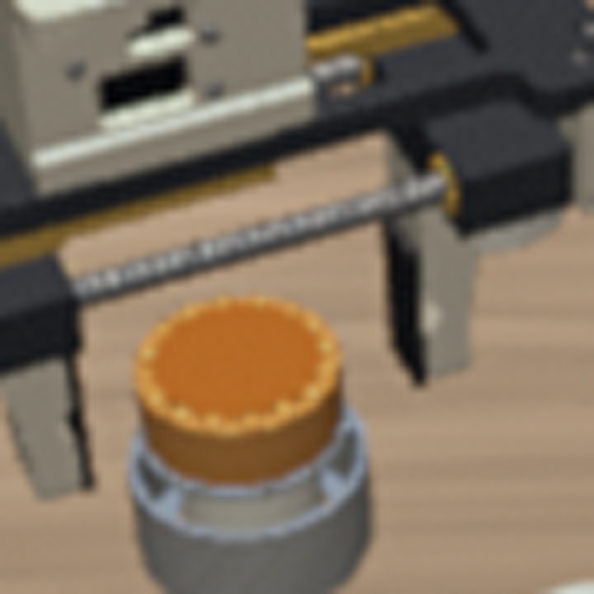

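The ring is flat round the stand and the tart stands free on top of it at crop (240,385). Now gripping the tart.

```bash
python3 -m handwheel '{"gripper":[-1,-1,-1,-1,-1,-1,-1,-1,-1,-1,-1,-1],"travel":[[0,0,0],[0,0,0],[0,0,0],[0,0,0],[0,0,0],[0,0,0],[0,0,0],[0,0,0],[0,0,0],[0,0,0],[0,0,0],[0,0,0]],"spin":[0,0,0,0,0,0,0,0,0,0,0,0]}' 20; python3 -c "
from ov2 import *
f=cam('scene','s8f.png');s=arm.get_state();p=s['eef_pos'];print(p,s['force'],s['moment'],s['width'])
a=f['pixels'][225:315,240:330];cv2.imwrite('pics/s8.png',cv2.resize(a,None,fx=6.6,fy=6.6,interpolation=2))
"
```

```text
t: 11.2
eef_pos: [0.6469, -0.0022, 0.0641]
ee_rot: [1.014, 1.571, 2.987]
force: [-0.3, -0.8, -1.5]
width: 0.0539
[ 0.64689819 -0.00222605  0.06405922] [ 0.08161725 -0.00945486 -0.59167402] [ 0.00181074 -0.00853692 -0.04458717] 0.05365220519823453
```

View pics/s8.png

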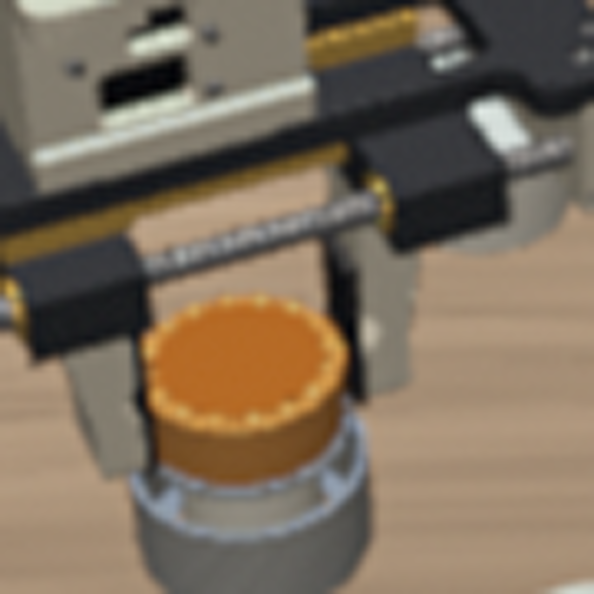

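```bash
python3 -m handwheel '{"gripper":[-1,-1,-1,-1,-1,-1,-1,-1,-1,-1,-1,-1,-1,-1,-1,-1,-1,-1,-1],"travel":[[0,0,0.02],[0,0,0.06],[0,0,0.12],[0,0,0.17],[0,0,0.2],[-0.03,-0.05,0.2],[-0.06,-0.12,0.2],[-0.1,-0.2,0.2],[-0.14,-0.28,0.2],[-0.18,-0.36,0.2],[-0.22,-0.43,0.2],[-0.25,-0.49,0.2],[-0.265,-0.52,0.2],[-0.27,-0.526,0.18],[-0.27,-0.526,0.14],[-0.27,-0.526,0.1],[-0.27,-0.526,0.08],[-0.27,-0.526,0.07],[-0.27,-0.526,0.07]],"spin":[0,0,0,0,0,0,0,0,0,0,0,0,0,0,0,0,0,0,0]}' 20; python3 -c "
from ov2 import *
f=cam('scene','s9f.png');s=arm.get_state();p=s['eef_pos'];print(p,s['force'],s['moment'],s['width'])
"
```

```text
t: 13.15
eef_pos: [0.5121, -0.2648, 0.0986]
ee_rot: [1.081, 1.57, 3.055]
force: [0.5, -0.4, -0.1]
width: 0.0534
[ 0.51240588 -0.26496961  0.09929008] [-0.26839617 -0.04308229 -0.45562208] [-0.02115579 -0.04781711  0.00339885] 0.05365040940466954
```

View pics/s9f.png

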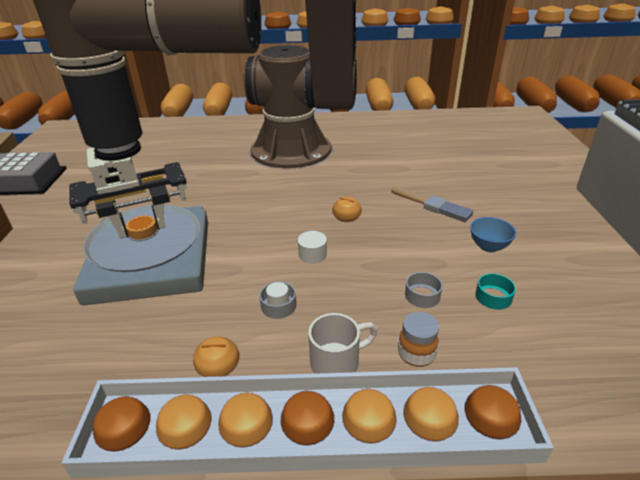

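The tart is held over the middle of the pan at (141,226), and the ring lies flat round the narrow stand at (278,299). Lowering gently.

```bash
python3 -m handwheel '{"gripper":[-1,-1,-1,-1,-1,-1],"travel":[[0,0,-0.006],[0,0,-0.012],[0,0,-0.016],[0,0,-0.018],[0,0,-0.018],[0,0,-0.018]],"spin":[0,0,0,0,0,0]}' 20; python3 -m handwheel '{"gripper":[-1,-1,-1],"travel":[[0,0,-0.001],[0,0,-0.002],[0,0,-0.002]],"spin":[0,0,0]}' 20;  python3 -c "
from ov2 import *
f=cam('scene');s=arm.get_state();p=s['eef_pos'];print(p,s['force'],s['moment'],s['width'])
a=f['pixels'][180:270,80:210];cv2.imwrite('pics/s10.png',cv2.resize(a,None,fx=6,fy=6,interpolation=2))
"
```

```text
t: 13.8
eef_pos: [0.512, -0.2653, 0.0901]
ee_rot: [-2.795, 1.571, -0.822]
force: [-0.5, -0.6, -0.4]
width: 0.0535
t: 14.1
eef_pos: [0.5119, -0.2652, 0.089]
ee_rot: [0.983, 1.571, 2.955]
force: [-0.4, -0.4, -1.2]
width: 0.0533
[ 0.51193033 -0.26522386  0.08904447] [ 0.01143024 -0.67318086 -0.04217071] [-0.00813922  0.00822537 -0.0112396 ] 0.0534693891459684
```

View pics/s10.png

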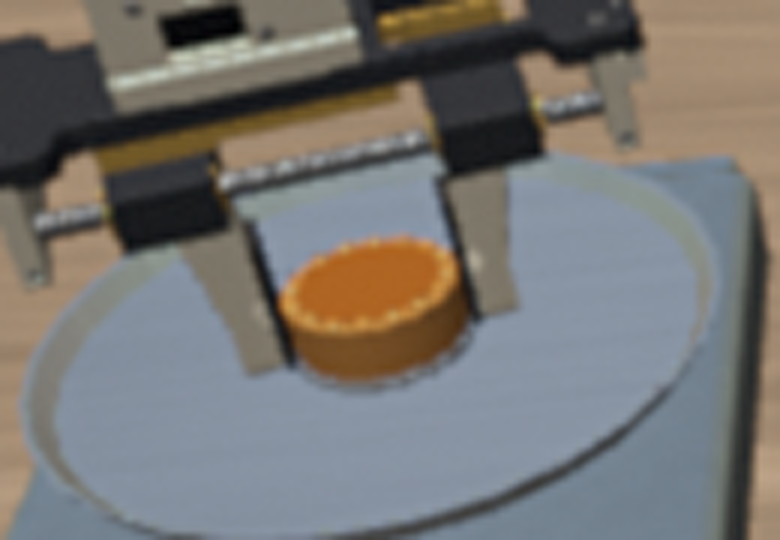

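```bash
python3 -m handwheel '{"gripper":[-1,-1],"travel":[[0,0,-0.001],[0,0,-0.001]],"spin":[0,0]}' 20;  python3 -c "
from h import *
print(arm.get_state()['eef_pos'],np.mean([arm.get_state()['force'] for _ in range(3)],0))"; python3 -m handwheel '{"gripper":[-1,-1],"travel":[[0,0,-0.001],[0,0,-0.001]],"spin":[0,0]}' 20
```

```text
t: 14.35
eef_pos: [0.512, -0.2652, 0.089]
ee_rot: [-2.699, 1.571, -0.727]
force: [-1.6, 1.5, 4.2]
width: 0.0531
[ 0.51199369 -0.26521525  0.08898444] [-1.59625851  1.45402048  4.19264879]
t: 14.55
eef_pos: [0.512, -0.2653, 0.0889]
ee_rot: [-2.606, 1.57, -0.634]
force: [-2.5, 1.4, 9.4]
width: 0.0531
```

Contact made (4 to 9 N). Releasing, then lifting clear.

```bash
python3 -m handwheel '{"gripper":[-1,0.3,0.6,1,1,1,1,1,1,1,1,1,1,1],"travel":[[0,0,0.001],[0,0,0.001],[0,0,0.001],[0,0,0.001],[0,0,0.001],[0,0,0.001],[0,0,0.001],[0,0,0.03],[0,0,0.08],[0,0,0.16],[0,0,0.24],[0,0,0.28],[0,0,0.28],[0,0,0.28]],"spin":[0,0,0,0,0,0,0,0,0,0,0,0,0,0]}' 20; python3 -c "
from ov2 import *
f=cam('scene','s11.png');s=arm.get_state();print(s['eef_pos'],s['force'],s['width'])
print(circ(f,(.512,-.265),.068,.028),spotter.tip_of('scene','tart')[:1])
f=cam('top','t11.png')
"
```

```text
t: 15.95
eef_pos: [0.5119, -0.2651, 0.2282]
ee_rot: [-1.68, 1.57, 0.292]
force: [-0.6, 0.6, -0.5]
width: 0.0875
[ 0.5114766  -0.26498887  0.22734585] [-0.34495149  0.12175081  0.46183894] 0.08767679527516943
(array([ 0.5105, -0.2645]), np.float32(62.526596)) [{'at': [150.3, 233.5], 'conf': 0.87}]
```

View pics/s11.png

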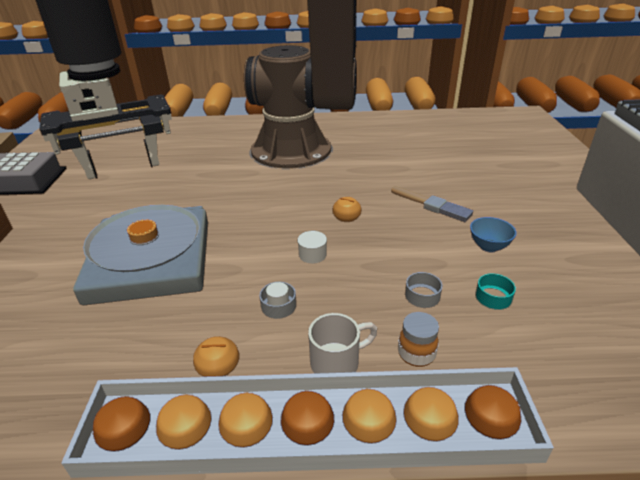

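View pics/t11.png

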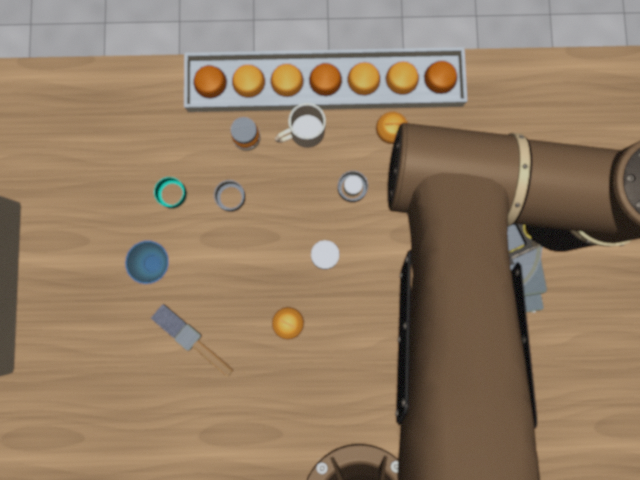

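The tart stands upright mid-pan at scene (143,231). The ring lies flat round the narrow stand at scene (278,299) and top (353,187). Everything else is where it started.

```bash
python3 -c "
from station import arm
print(arm.job_done())"
```

```text
the job is handed in; nothing more can be done
None
```

I unmoulded the tart and set it upright on the scale's pan. I handed the job in just after 16 s, against the 56 s limit.

- **Unmoulding:** I lowered the tart's tin over the narrow stand and released the ring flat on the counter round it. Force readings were about 1 N on the way down.
- **Placing:** I gripped the tart by its sides from above, lowered it in small steps until it touched the pan (at most about 9 N), let go and lifted clear.

**Last checks:** The fit in the last scene picture put the tart at about (0.511, −0.265), within about 2 mm of the pan centre. The last pictures show the ring flat round the stand and the other things where they started. The gripper is open, 14 cm above where it let go, touching nothing.

**What disagreed:**
- The two cameras differed by 2–3 mm in absolute positions, but agreed on the shift from tin to stand to within 1 mm. I relied on that shift and on close views.
- The arm hid the pan in the last top view, so the tart's final position rests on the scene camera alone.

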